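# Bring the sample to the green meter on a locking slide

## Task

The amber sample vial rides on the white carriage of a locking slide. Squeeze the carriage's orange lock tab towards its black handle post and, keeping it squeezed, slide the carriage along the rail until the vial stands squarely in front of the green pocket meter (not the yellow or blue one). Then let go, so that the tab springs out and locks the slide there.

Things in the scene. Friction and masses are not known exactly. Their poses are not given: they have to be found in the camera images.
- handle (a point): Pinch point on the white carriage, 85 mm above the table, between two upright plates 32 mm wide (along y), tops at 110 mm: the fixed black post, outer face at x = +16 mm, and the orange lock tab, outer face at x = -30 mm free, -16 mm pressed. Axes: y along the rail, x level across it from tab to post, z up. The carriage starts parked near its -y end; unlocked it slides with 1 to 3 N.
- lock_tab (a joint): Travel of the orange spring tab towards the black post (its +x), m: 0 free, 0.014 fully pressed; 6 N to start, 11 N fully. Its blade locks into slots: a parking slot (up to 30 mm of play) and one before each meter. Above 0.011 the carriage is free to slide. Let go within 10 mm of a meter's slot, the tab springs out to 0, centres the carriage within 4 mm and locks it.
- vial (a point): Top centre of the white cap of the amber sample vial (26 mm diameter), 103 mm above the table (the carriage plate: 80 by 124 mm, top at 45 mm). The vial is clamped to the carriage and moves with it, 70 mm along the rail (+y) from the handle point. Axes as for the handle.
- meter_green: Green pocket meter in a black dock fixed beside the rail on the post side, 90 mm from the rail's centre line; 70 mm (x) by 54 mm (y, along the rail), 52 mm high. Origin: centre of its underside; axes parallel to the handle's. Yellow and blue meters stand in the same row, 75 mm apart, in any order. The vial is in front of it when both are at the same place along y.
Not all that is in view belongs to the job. Several things have the shape of the meter_green; the one meant has the colours described above.

How it is judged (in metres and radians):
On the way, in this order (a step that is already met when the one before it is completed fails the run):
1. the lock tab is pressed with the carriage still near where it started (value of joint lock_tab above 0.011 m and distance of vial from where it was at the start of the episode below 0.035 m), for 0.1 s.
2. the vial has been brought in front of the green meter with the tab still held pressed (value of joint lock_tab above 0.009 m and y of vial in the frame of meter_green between -0.012 and 0.012 m), for 0.1 s.
At the end, for the whole second after the job is handed in: The vial stands in front of the green meter, within 12 mm along the rail, and the lock tab is released (sprung back to within 3 mm), so the carriage is locked there (y of vial in the frame of meter_green between -0.012 and 0.012 m and value of joint lock_tab below 0.003 m); the robot touches nothing.
It also fails if it takes over 30 s, if anything falls off the work surface, if the arm or the gripper's body presses on something with over 40 N, if the wrist force passes 120 N, or if a joint passes its speed limit or range.

## Robot

A 6-joint arm with a two-finger parallel gripper is mounted at the origin on the work surface. World frame = base frame: x ahead of the robot, y to its left, z up, the work surface at z = 0. Lengths are in mm, angles in degrees, forces in N, time in s.
With the tool pointing down it reaches from about 300 to 850 mm from the base axis. Payload 4.2 kg.
Tool frame: the origin (TCP) lies between the finger pads; the fingertips stand 22 mm ahead of it and the grasp point (between the pads) lies 3 mm ahead of it; z points along the fingers, y is the direction in which the jaws open and shut (so a half turn about z gives the same grasp; the last joint's range is limited). The gripper opens to 91 mm and grips with 3 to 60 N. Pads are 32 mm wide; open, the fingers measure 118 mm over their backs; the gripper's body (76 mm by 178 mm) begins 60 mm behind the grasp point.
Start: joints at [-64.802, 18.312, 89.639, -0, 72.044, -1.146], TCP at [255.172, -515.294, 235.976] pointing down, gripper open.
Joint ranges: [-177.97, 177.97], [-48.28, 115.42], [12.27, 149.76], [-77.06, 257.06], [2.81, 150.46], [-146.56, 146.56]. Speed limits (degrees/s): [147.25, 147.25, 180, 180, 180, 180].

## Interface

Orientations are given as [roll, pitch, yaw] about the fixed x, y, z axes, in that order (R = Rz(yaw) Ry(pitch) Rx(roll)).
In Python, from workcell import * gives the robot as it stands.
- The arm moves only by the shell command python3 -m jog 'ROWS' [OPENING] [FORCE]. ROWS is text: rows parted by semicolons, each of 6 numbers parted by spaces: the shift along the tool's x, y, z in units of 0.5 m (1.0 is 0.5 m), then the turn, a rotation vector about the tool's x, y, z in units of pi/2 rad (1.0 is pi/2 rad). A call has 1 to 20 rows; each row is the pose to reach, as a shift and turn from the pose measured when the call began, along the tool's axes at that moment; what a row does not reach only later rows make up. A row lasts 1/12 s, in which the tool goes at most 41.7 mm and 7.16 degrees, less where a joint would pass 70% of its speed; a pose out of reach is approached as far as the arm can. A call with a number of a shift or a turn outside -1 to 1 is refused whole. A call with a gripper value outside its range is refused whole. OPENING is the opening, from -1 (shut) to 1 (fully open), set as the call begins (- or left out, the last holds). The fingers move at their own pace and stop on an object; FORCE is the grip in N (left out, the last holds). Time passes only in rows, so rows that repeat a pose let the fingers close. It gives the time, the measured TCP pose, the force and the opening at its end, in the units of the state.
- state(): the state, without advancing time (a new reading comes with each control period).
- grab_frame(name): name is "scene" or "top" or "wrist"; returns the picture (420x560x3 uint8, red, green, blue); there is no depth.
- calibration(name): a dict with "mtx" (3x3 intrinsics, pixels), "rvec" (rotation vector, rad) and "tvec" (3), from world to camera coordinates, as OpenCV has them. Camera axes: x right, y down, z forward; pixel columns grow to the right and rows downward; lengths in mm; the calibration is good to about 2 mm. A picture is of the moment at which its call begins: read the wrist's pose just before it. calibration takes no time and is no camera call; for the wrist camera it gives the pose at the moment of the call.
- job_done(): hands the job in, once; it reports no verdict.
Trained networks look in the newest picture that a camera, given by its name, has taken for a name from the list of things; names that differ only in an ending like _2 or _b are one class to them, and where a whole thing is asked for, a point or a joint stands for the part that bears it (a point fixed in the world has none). Each returns a list of dicts, best first, with "confidence" (0 to 1); they miss things now and then, are a little off and sometimes report something else, mostly with a low value. They report only what shows in the picture. A call takes as long as a camera call. They do not tell look-alikes from the thing itself.
- spot_in(query, camera): "rect" ([left, top, right, bottom] in pixels, round what is visible of it).
- tip_of(query, camera): "location" ([column, row] in pixels: a listed point, or the origin of a listed thing).
The state is a dict: "time_s": time; "qpos": joint angles; "qvel": joint speeds; "effort": joint torques, N m; "ee_pos": TCP position; "ee_rot": TCP orientation; "force": force on the tool from outside, world axes, zero at the start; "torque": the same for the moment, N m; "gripper_width": finger opening in mm.
Only numpy, scipy, OpenCV 4.12 (cv2) and the standard library are available. Lean on these libraries where they do the work, as an engineer would, in place of code of your own. Each camera call takes 0.05 s, during which the arm holds its last target. There are 200 camera calls.

## Working session

There is one attempt and no reset: what is moved stays moved. The work goes in short steps, Python scripts to look and compute and a shell command to move; the robot and the scene stay as the last step left them, time stands still between calls to the robot, and variables do not carry over. Pictures are saved under pics/ and viewed, about 8 in all and at most 12, crops included, and the job is handed in when it is done.

```bash
mkdir -p pics
cat > h.py <<'E'
from workcell import *
import numpy as np, cv2
def ray(c,px):
    k=calibration(c); R=cv2.Rodrigues(np.array(k["rvec"],float))[0]; t=np.array(k["tvec"],float).ravel()
    d=R.T@np.linalg.inv(np.array(k["mtx"],float))@np.array([px[0],px[1],1.0]); return -R.T@t,d
def atz(c,px,z):
    o,d=ray(c,px); return (o+d*(z-o[2])/d[2]).round(1)
def proj(c,p):
    k=calibration(c); return cv2.projectPoints(np.array(p,float).reshape(-1,1,3),np.array(k["rvec"],float),np.array(k["tvec"],float),np.array(k["mtx"],float),None)[0].reshape(-1,2).round(0)
E
python3 - <<'E'
from h import *
ims=[]
for c in ("top","scene"):
    im=grab_frame(c); ims.append(im); cv2.imwrite(f"pics/{c}0.png",im[:,:,::-1])
    for q,z in (("handle",85),("vial",103),("meter_green",0),("lock_tab",100)):
        try:
            for r in tip_of(q,c)[:4]: print(c,q,r["confidence"],np.round(r["location"]),atz(c,r["location"],z))
        except Exception as e: print(q,e)
print(state())
E
```

```text
top handle 0.86 [378. 256.] [ 496.4 -165.9   85. ]
top vial 0.94 [339. 259.] [491.2 -96.  103. ]
top meter_green 0.89 [243. 211.] [580.9  69.2   0. ]
top meter_green 0.75 [238. 139.] [719.3  77.3   0. ]
top meter_green 0.59 [146. 196.] [611.3 250.9   0. ]
lock_tab it knows: handle, meter_green, vial
scene handle 0.72 [270. 144.] [ 497.2 -156.2   85. ]
scene vial 0.91 [288. 151.] [489.4 -99.9 103. ]
scene meter_green 0.97 [294. 258.] [591.4  73.    0. ]
scene meter_green 0.64 [344. 330.] [608.7 253.4   0. ]
scene meter_green 0.61 [287. 150.] [ 420.3 -197.1    0. ]
scene meter_green 0.57 [243. 292.] [716.3  86.   -0. ]
lock_tab it knows: handle, meter_green, vial
{'time_s': 0.4, 'qpos': array([-6.48003211e+01,  1.83172283e+01,  8.96491731e+01, -1.82581687e-04,
        7.20436528e+01, -1.14716601e+00]), 'qvel': array([ 0.04819025, -0.07111952, -0.03280502, -0.04720219, -0.03658695,
       -0.04949401]), 'effort': array([-2.51757119e-04, -4.11892891e+01, -2.31915540e+01,  7.26755499e-02,
        3.97635496e-02, -4.64385812e-05]), 'ee_pos': array([ 255.15142009, -515.22486881,  235.85341534]), 'ee_rot': array([-1.79989944e+02, -2.76449352e-05,  2.63469012e+01]), 'force': array([0.0674746 , 0.621231  , 0.23136194]), 'torque': array([ 0.01497302, -0.00628688,  0.01778304]), 'gripper_width': 91.1465966409844}
```

View pics/top0.png

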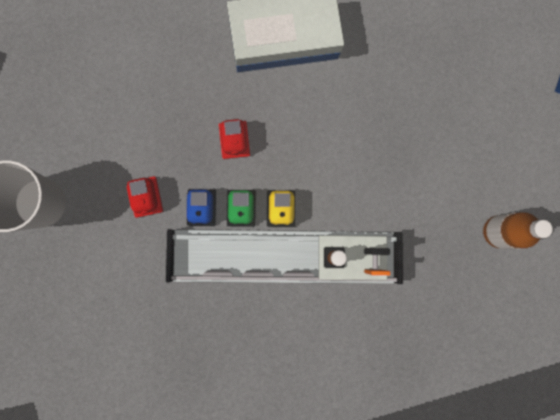

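View pics/scene0.png

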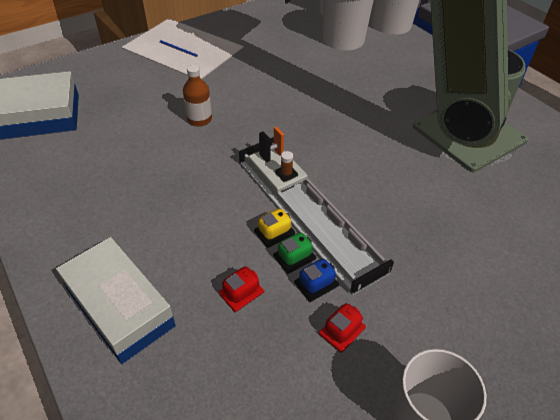

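The top view shows the rail running nearly along world y, image left being +y. The carriage is parked at the right with the post (378,251), tab (377,272) and vial (338,258). The meters are blue (201,207), green (241,207) and yellow (282,208). The scene view agrees. Next I measure the rail's yaw and refine the meter and handle positions.

Run:
```python
from h import *
im=cv2.imread("pics/top0.png"); hsv=cv2.cvtColor(im,cv2.COLOR_BGR2HSV)
def cen(name,lo,hi,z,box):
    m=cv2.inRange(hsv,lo,hi); k=np.zeros_like(m);x0,y0,x1,y1=box;k[y0:y1,x0:x1]=m[y0:y1,x0:x1]
    ys,xs=np.nonzero(k); 
    if len(xs)<3: print(name,"none");return
    r=cv2.minAreaRect(np.c_[xs,ys].astype(np.float32)); print(name,len(xs),np.round(r[0],1),np.round(r[1],1),r[2],atz("top",((xs.min()+xs.max())/2,(ys.min()+ys.max())/2),z))
b=(180,180,310,235)
cen("green",(45,100,30),(80,255,255),45,b);cen("blue",(105,120,30),(130,255,255),45,b);cen("yellow",(20,150,60),(35,255,255),45,b)
cen("orange",(3,170,100),(18,255,255),110,(350,230,400,285))
cen("post",(0,0,0),(180,255,45),110,(362,240,391,258))
# rail edge lines
g=cv2.cvtColor(im,cv2.COLOR_BGR2GRAY)
L=cv2.createLineSegmentDetector(0).detect(g[225:290,160:410])[0].reshape(-1,4)+[160,225]*2
for l in L:
    if np.hypot(l[2]-l[0],l[3]-l[1])>60:
        a,c=atz("top",l[:2],20),atz("top",l[2:],20);d=c-a; print(l.round(1),a,c,np.degrees(np.arctan2(-d[0],d[1])*1).round(2))
```

```text
green 522 [240. 207.] [32. 24.] 90.0 [585.5  72.6  45. ]
blue 524 [199.  206.5] [33. 24.] 90.0 [587.  146.2  45. ]
yellow 550 [281.  207.5] [33. 24.] 90.0 [584.1  -1.5  45. ]
orange 68 [377.5 272. ] [23.1  3. ] 2.8624050617218018 [ 469.8 -158.2  110. ]
post 22 [377. 251.] [ 2. 22.] 90.0 [ 504.7 -158.4  110. ]
[324.4 246.  386.9 246.2] [513.7 -82.4  20. ] [ 512.2 -199.3   20. ] 179.26
[328.1 231.7 176.9 230.6] [540.2 -89.9  20. ] [544.9 189.7  20. ] -0.96
[384.4 236.2 320.6 235.6] [ 530.7 -195.2   20. ] [533.1 -75.8  20. ] -1.15
[175.6 281.7 390.6 281.4] [451.6 191.4  20. ] [ 447.1 -204.4   20. ] 179.35
[316.9 278.2 178.1 276.6] [454.7 -67.4  20. ] [460.9 186.9  20. ] -1.4
```

Rail yaw is about -1°, green is at y≈72 and the handle is near (495,-159). I move above the handle with tool yaw at 89°.

```bash
python3 -m jog '0.746 -0.422 0.05 0 0 -0.696;0.746 -0.422 0.05 0 0 -0.696;0.746 -0.422 0.05 0 0 -0.696;0.746 -0.422 0.05 0 0 -0.696;0.746 -0.422 0.05 0 0 -0.696;0.746 -0.422 0.05 0 0 -0.696;0.746 -0.422 0.05 0 0 -0.696;0.746 -0.422 0.05 0 0 -0.696;0.746 -0.422 0.05 0 0 -0.696;0.746 -0.422 0.05 0 0 -0.696;0.746 -0.422 0.05 0 0 -0.696;0.746 -0.422 0.05 0 0 -0.696;0.746 -0.422 0.05 0 0 -0.696;0.746 -0.422 0.05 0 0 -0.696;0.746 -0.422 0.05 0 0 -0.696;0.746 -0.422 0.05 0 0 -0.696' 1
python3 - <<'E'
from h import *
s=state();print(s["ee_pos"],s["ee_rot"],s["time_s"],s["qpos"].round(1))
c="wrist";im=grab_frame(c); cv2.imwrite("pics/w1.png",im[:,:,::-1])
for q,z in (("handle",85),("vial",103),("meter_green",0)):
    for r in tip_of(q,c)[:3]: print(q,r["confidence"],np.round(r["location"]),atz(c,r["location"],z))
hsv=cv2.cvtColor(im,cv2.COLOR_RGB2HSV);m=cv2.inRange(hsv,(3,170,80),(18,255,255))
n,_,st,ce=cv2.connectedComponentsWithStats(m)
for a in st[1:]:
    if a[4]>150: print(a, atz(c,a[:2],110),atz(c,a[:2]+a[2:4],110))
E
```

```text
time_s: 1.73
ee_pos: [495.1, -161.9, 211.0]
ee_rot: [-180.0, 0.0, 88.9]
force: [-0.3, -0.4, 0.0]
gripper_width: 91.1
[ 495.12407867 -161.86904293  211.04663459] [-1.79997665e+02  7.18745381e-03  8.88612794e+01] 1.7333 [-19.4  14.5  98.9  -0.   66.6 -18.2]
handle 0.79 [282. 215.] [ 494.6 -165.6   85. ]
vial 0.82 [279. 134.] [493.9 -96.4 103. ]
[247 190  13  51 478] [ 468.6 -138.1  110. ] [ 477.1 -179.8  110. ]
```

View pics/w1.png

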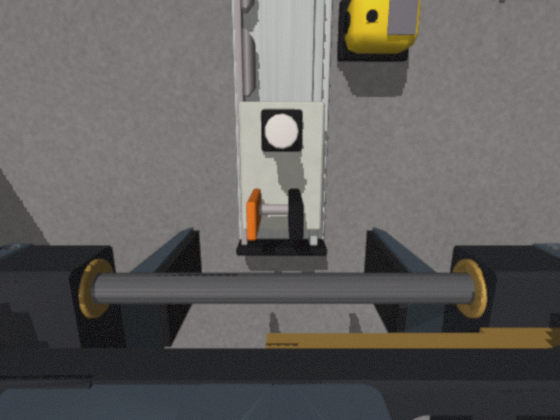

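The wrist view looks well aligned. The tab (253,215) and post (296,213) lie ahead (+y) of the fingers' centre, the vial is at (282,130) and the carriage is parked. I zoom in on the plates.

Run:
```python
from h import *
im=cv2.imread("pics/w1.png")[95:265,225:345]
cv2.imwrite("pics/w1c.png",cv2.resize(im,None,fx=3.5,fy=3.5,interpolation=cv2.INTER_CUBIC))
H=np.array([495,-161.5,0.]);th=np.radians(-1)
o,_=ray("wrist",(0,0));print(o)
for x in(-30,16):
  for y in(-16,16):
    for z in(110,50): print(x,y,z,proj("wrist",H+[x*np.cos(th)-y*np.sin(th),y*np.cos(th)+x*np.sin(th),z]))
```

```text
[496.79428345 -91.36340016 358.66380302]
-30 -16 110 [[244. 238.]]
-30 -16 50 [[251. 218.]]
-30 16 110 [[243. 199.]]
-30 16 50 [[250. 185.]]
16 -16 110 [[302. 238.]]
16 -16 50 [[298. 218.]]
16 16 110 [[302. 199.]]
16 16 50 [[299. 185.]]
```

View pics/w1c.png

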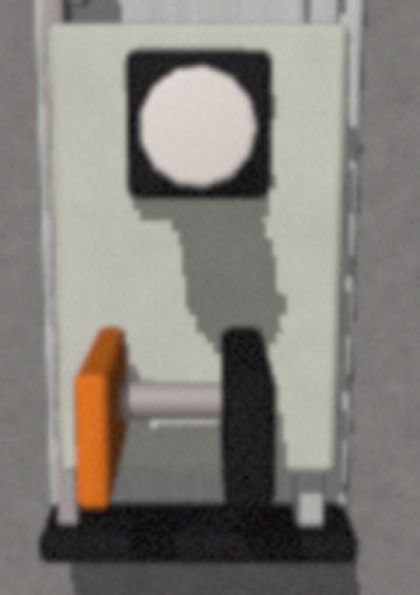

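Handle estimate is (496.2,-162.5). I descend.

```bash
python3 -m jog '-0.001 0.002 0.08 0 0 0;-0.001 0.002 0.16 0 0 0;-0.001 0.002 0.22 0 0 0;-0.001 0.002 0.246 0 0 0;-0.001 0.002 0.246 0 0 0;-0.001 0.002 0.246 0 0 0' 1 && python3 -m jog '0 0 0 0 0 0;0 0 0 0 0 0;0 0 0 0 0 0;0 0 0 0 0 0;0 0 0 0 0 0;0 0 0 0 0 0;0 0 0 0 0 0;0 0 0 0 0 0;0 0 0 0 0 0;0 0 0 0 0 0' -1 25
python3 - <<'E'
from h import *
c="wrist";im=grab_frame(c); cv2.imwrite("pics/w2.png",im[:,:,::-1]);s=state();print(s["force"],s["gripper_width"])
for c in ("wrist","top"):
  grab_frame(c)
  for q,z in (("vial",103),("meter_green",0)):
    for r in tip_of(q,c)[:3]: print(c,q,r["confidence"],np.round(r["location"]),atz(c,r["location"],z))
E
```

```text
time_s: 2.43
ee_pos: [496.4, -162.0, 87.8]
ee_rot: [-179.9, -0.0, 88.9]
force: [0.4, -0.0, 0.9]
gripper_width: 91.4
time_s: 3.27
ee_pos: [496.2, -161.8, 87.9]
ee_rot: [-179.9, -0.0, 88.9]
force: [0.3, 0.4, 1.2]
gripper_width: 30.8
[-0.9907156   0.21270945  2.06735011] 31.41303585910212
wrist vial 0.91 [277. 138.] [495.2 -96.2 103. ]
top vial 0.73 [336. 258.] [494.3 -89.8 103. ]
top meter_green 0.92 [236. 140.] [717.4  81.1   0. ]
top meter_green 0.92 [148. 197.] [610.2 247.6   0. ]
top meter_green 0.74 [241. 209.] [585.1  72.8   0. ]
```

View pics/w2.png

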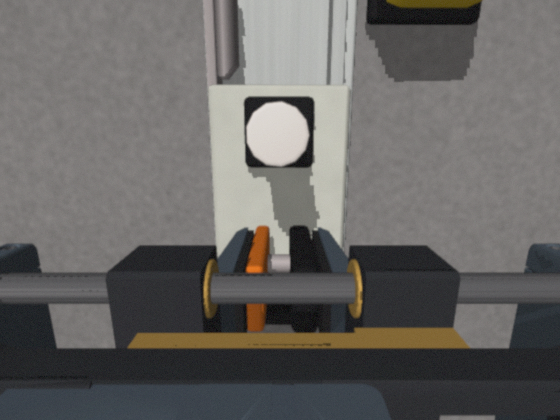

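The gripper stopped at 31.4 mm, so the tab is pressed fully (orange at column 258, post at 300), with almost no wrist force. I slide about 150 mm, then check.

```bash
python3 -m jog '0.01 0 0 0 0 0;0.03 0 0 0 0 0;0.05 0 0 0 0 0;0.075 0 0 0 0 0;0.1 0 0 0 0 0;0.125 0 0 0 0 0;0.15 0 0 0 0 0;0.175 0 0 0 0 0;0.2 0 0 0 0 0;0.225 0 0 0 0 0;0.25 0 0 0 0 0;0.27 0 0 0 0 0;0.285 0 0 0 0 0;0.295 0 0 0 0 0;0.3 0 0 0 0 0;0.3 0 0 0 0 0'
python3 - <<'E'
from h import *
for c in ("wrist","top"):
  im=grab_frame(c); cv2.imwrite(f"pics/{c}3.png",im[:,:,::-1])
  for r in tip_of("vial",c)[:2]: print(c,r["confidence"],np.round(r["location"]),atz(c,r["location"],103))
  hsv=cv2.cvtColor(im,cv2.COLOR_RGB2HSV)
  for n,lo,hi in (("g",(45,100,30),(80,255,255)),("b",(105,120,30),(130,255,255)),("y",(20,150,60),(35,255,255))):
    m=cv2.inRange(hsv,lo,hi); _,_,st,_=cv2.connectedComponentsWithStats(m);a=st[1:][st[1:,4].argmax()]
    print(c,n,a,atz(c,a[:2]+a[2:4]/2,45))
E
```

```text
time_s: 4.95
ee_pos: [499.5, -11.2, 87.9]
ee_rot: [-180.0, -0.1, 88.9]
force: [3.4, 1.2, -2.5]
gripper_width: 31.5
wrist 0.85 [277. 137.] [498.5  54.3 103. ]
wrist g [ 373   57  121   86 6274] [584.5  70.9  45. ]
wrist b [386   0  97  10 797] [580.5 117.6  45. ]
wrist y [ 366  184  108   62 4264] [582.7   5.1  45. ]
top 0.8 [248. 256.] [498.5  56.7 103. ]
top g [228 191  25  33 538] [584.6  71.7  45. ]
top b [187 190  25  34 526] [586.1 145.3  45. ]
top y [269 191  25   9  82] [605.9  -2.6  45. ]
```

View pics/wrist3.png

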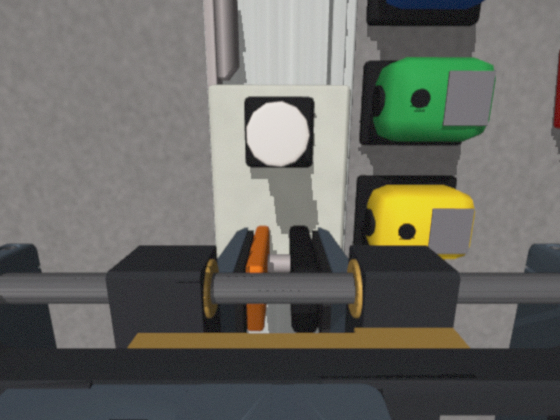

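The vial is at y≈56.6 and green's centre at ≈71.4. Allowing for the 1° yaw, about 16 mm is left, so I slide it, hold and check.

```bash
python3 -m jog '0.008 0 0 0 0 0;0.018 0 0 0 0 0;0.027 0 0 0 0 0;0.033 0 0 0 0 0;0.033 0 0 0 0 0;0.033 0 0 0 0 0;0.033 0 0 0 0 0;0.033 0 0 0 0 0'
python3 - <<'E'
from h import *
for c in ("wrist","top"):
  im=grab_frame(c)
  for r in tip_of("vial",c)[:1]: print(c,r["confidence"],np.round(r["location"]),atz(c,r["location"],103))
  hsv=cv2.cvtColor(im,cv2.COLOR_RGB2HSV)
  m=cv2.inRange(hsv,(45,100,30),(80,255,255)); _,_,st,_=cv2.connectedComponentsWithStats(m);a=st[1:][st[1:,4].argmax()]
  print(c,atz(c,a[:2]+a[2:4]/2,45))
E
```

```text
time_s: 5.82
ee_pos: [499.8, 4.6, 87.9]
ee_rot: [-180.0, -0.1, 88.9]
force: [4.1, 1.0, -3.3]
gripper_width: 31.6
wrist 0.68 [276. 137.] [498.8  70.6 103. ]
wrist [584.3  72.4  45. ]
top 0.57 [238. 262.] [488.7  74.2 103. ]
top [584.6  70.8  45. ]
```

Both cameras put the vial within a few mm of green. I release, then rise.

```bash
python3 -m jog '0 0 0 0 0 0;0 0 0 0 0 0;0 0 0 0 0 0;0 0 0 0 0 0;0 0 0 0 0 0;0 0 0 0 0 0;0 0 0 0 0 0;0 0 0 0 0 0;0 0 0 0 0 0;0 0 0 0 0 0' 1 && python3 -m jog '0 0 -0.04 0 0 0;0 0 -0.1 0 0 0;0 0 -0.18 0 0 0;0 0 -0.25 0 0 0;0 0 -0.25 0 0 0;0 0 -0.25 0 0 0;0 0 -0.25 0 0 0'
python3 - <<'E'
from h import *
for c in ("wrist","top"):
  im=grab_frame(c);cv2.imwrite(f"pics/{c}5.png",im[:,:,::-1])
  for r in tip_of("vial",c)[:1]: print(c,r["confidence"],np.round(r["location"]),atz(c,r["location"],103))
  hsv=cv2.cvtColor(im,cv2.COLOR_RGB2HSV)
  m=cv2.inRange(hsv,(45,100,30),(80,255,255)); _,_,st,_=cv2.connectedComponentsWithStats(m);a=st[1:][st[1:,4].argmax()]
  print(c,atz(c,a[:2]+a[2:4]/2,45))
E
```

```text
time_s: 6.85
ee_pos: [499.9, 4.4, 88.0]
ee_rot: [-180.0, -0.1, 88.9]
force: [0.3, 0.4, 0.1]
gripper_width: 90.9
time_s: 7.43
ee_pos: [499.3, 4.3, 212.3]
ee_rot: [-179.9, -0.0, 88.9]
force: [0.1, -0.6, 0.3]
gripper_width: 91.1
wrist 0.77 [277. 134.] [495.7  69.3 103. ]
wrist [584.   72.1  45. ]
top 0.61 [237. 259.] [493.2  76.  103. ]
top [585.5  70.8  45. ]
```

View pics/wrist5.png

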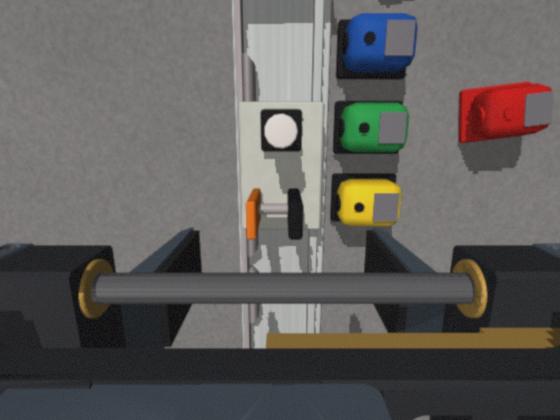

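The vial (281,130) stands beside the green meter (372,127). The tab is at column 247 and the post at 303, the same gap as when it was parked and free, so it has sprung out fully. The gripper is well clear.

```bash
python3 -c "
from workcell import *
print(job_done(), state()['time_s'])"
```

```text
the job is handed in; nothing more can be done
the job is handed in; nothing more can be done
```

I squeezed the lock tab against the post, slid the carriage about 166 mm until the vial stood in front of the green meter, let go, rose clear and handed in at about 7.5 s. `job_done()` gives no verdict, so these are my own last checks.

- **Squeeze:** the gripper read 31–32 mm throughout the slide, which matches a fully pressed tab, and the wrist force stayed under about 6 N at each check.
- **Lock:** the last wrist picture shows the tab back at its free gap from the post (56 px, the same as before the squeeze). I took that as locked and did not push on it to test.
- **Alignment:** the two cameras disagree a little. The wrist camera puts the vial 3 mm short of the green meter along world y, and the top camera puts it 5 mm past. With the rail's 1° yaw allowed for, that is about -4 to +4 mm, against the 12 mm allowed.

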